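Lock the telescopic leg with its pin

TASK

Push the drawn-out inner section of the white telescopic leg into its sleeve until its blue collar meets the sleeve. Then lock it: set the red-knobbed pin from the wooden block through the hole of the brass slide plate on top of the leg, slide pin and plate along, pressing only lightly (never over 30 N on the pin), until the tip drops into the hole hidden beneath, and push it down until the knob sits on the plate. Let go of it with the leg still closed, and leave the other pins and the things lying about where they are.

Things in the scene. Friction and masses are not known exactly. Their poses are not given: they have to be found in the camera images.
- sleeve: Outer sleeve of the leg, a white 60 x 60 mm box section 460 mm long, clamped lying on the bench, cannot move. Origin on the bench top below the slot's middle; z up, y along the leg from its open mouth (y = -130 mm) to its closed end (+340 mm). Top face 72 mm above the bench. Cradles at y = -95 and +270 mm reach 55 mm to either side, 41 mm high; a strap clamp at +270 mm is 94 mm high
- section (a joint): How far the inner section (white, 52 x 52 mm, blue 60 x 60 x 12 mm stop collar, black end cap) is drawn out of the sleeve along the sleeve's -y, in m. 0 = home, collar against the mouth, a hard stop; starts 0.035 to 0.075. Needs about 6 N to slide. A pin pressed hard on it and slid towards -y can drag it out again; slid towards +y it keeps it home
- slot (a point): Middle of the slot in the sleeve's top face (14 mm wide, 60 mm long along the sleeve's y, wall 3 mm), under the slide plate. 4 mm below that face is the top of the inner section's black plug with the hidden pin hole: 13 mm wide, 31 mm deep, 1 mm chamfer, on the slot's middle line. With the section home it lies 11 mm to the -y side to 16 mm to the +y side of this point, never reported: feel for it
- section_end (a point): Centre of the black end cap's flat outer face (53 x 53 mm), 42 mm above the bench, the face to push; it looks along the sleeve's -y. Moves with the section: at home it is 222 mm from the sleeve's origin along -y
- plate_hole (a point): Centre of the round hole (13.5 mm wide, rim chamfered 1.5 mm) at the top of the brass slide plate (36 x 112 x 4 mm), 76 mm above the bench. The plate slides along the sleeve's y in guides (about 1 N), 22 mm either way from the slot's middle; starts 18 to 22 mm on the -y side. The guides stand 2.5 mm above the plate, 32 mm apart
- red_pin: Steel locking pin, red knob, 40 to 65 g, standing in one of the block's holes, knob resting on the block. Origin at its tip, z up along it: shank 10 mm wide, 36 mm long, last 4 mm tapered to 5 mm; round knob 24 mm wide from 36 to 62 mm. Fully home the tip is 36 mm below the slide plate's top; standing on the plug beside the hole, only 8 mm below
- pin_block: Fixed wooden block 55 x 210 x 46 mm, origin at the centre of its underside, z up, y along its row of three loose 15 mm holes, at y = -70, 0 and +70 mm, which hold the three pins
- yellow_pin: Pin like the red one but with a yellow knob and a thicker shank (12 mm), for another leg: leave it in the block. Origin at its tip
- black_pin: Pin like the red one but with a black knob and a thinner shank (8 mm), for another leg: leave it in the block. Origin at its tip
- mallet: Rubber mallet lying on the bench, 255 mm long, 55 mm high, leave alone. Origin under the middle of its handle, x towards the head
- carton: Grey and orange carton 70 x 90 x 85 mm, leave alone. Origin under its middle
- tee_fitting: Bright metal tee fitting, 60 mm long, 26 mm high, leave alone. Origin under its middle
- spare_cap: Black spare end cap, 53 x 53 x 26 mm, leave alone. Origin under its middle

How it is judged:
By the outcome, as a careful person would: the job done as asked, in the order asked, and still so for the second after the job is handed in, with the robot touching nothing.
It also fails if it takes over 72 s, if anything falls off the work surface, if the arm or the gripper's body presses on something with over 40 N, if the wrist force passes 120 N, or if a joint passes its speed limit or range.

ROBOT

A 7-joint arm with a two-finger parallel gripper is mounted at the origin on the work surface. World frame = base frame: x ahead of the robot, y to its left, z up, the work surface at z = 0. Lengths are in m, angles in rad, forces in N, time in s.
With the tool pointing down it reaches from about 0.425 to 0.875 m from the base axis. Payload 4.7 kg.
Tool frame: the origin (TCP) lies midway between the tips of the shut fingers; the grasp point (between the pads) lies 19 mm behind it; z points along the fingers, y is the line along which they close (so a half turn about z gives the same grasp; the last joint's range is limited). The gripper opens to 87 mm and grips with 3 to 60 N. Pads are 19 mm wide; open, the fingers measure 117 mm over their backs; the gripper's body (75 mm by 190 mm) begins 51 mm behind the grasp point.
Start: joints at [-1.105, 0.321, -0.07, 1.45, 0.023, 1.371, -0.057], TCP at [0.284, 0.585, 0.223] pointing down, gripper open.
Joint ranges: [-2.86, 2.86], [-0.3, 2.09], [-1.38, 1.24], [0.06, 2.45], [-1.56, 4.7], [0.09, 2.05], [-2.69, 2.69]. Speed limits (rad/s): [2.57, 2.57, 3.14, 3.14, 3.14, 3.14, 3.14].

INTERFACE

Orientations are given as a 3x3 rotation matrix whose columns are the frame's x, y, z axes.
In Python, from plant import monitor, eyes, workorder gives the robot as it stands.
- The arm moves only by the shell command python3 -m jog 'ROWS' [FORCE]. ROWS is a JSON object of lists of equal length, an entry for each row: "turn": the turn, a rotation vector about the tool's x, y, z in rad, a list of three; "travel": the shift along the tool's x, y, z in mm, a list of three; "grip": the opening, from -1 (shut) to 1 (fully open), so that 0 is half open. In form: {"turn": [[ax, ay, az], ...], "travel": [[dx, dy, dz], ...], "grip": [grip, ...]}. A call has 1 to 20 rows; each row shifts and turns the commanded pose from where the row before left it, along the tool's axes as they then stand; what a row does not reach is not made up. A row lasts 1/8 s, in which the tool goes at most 62.5 mm and 10.7 degrees, less where a joint would pass 70% of its speed; a pose out of reach is approached as far as the arm can. A call with a gripper value outside its range is refused whole. The fingers move at their own pace and stop on an object; FORCE is the grip in N (left out, the last holds). Time passes only in rows, so rows that do not move let the fingers close. It gives the time, the measured TCP pose, the force, the opening and the grip force at its end, in the units of the state.
- monitor.read_state(): the state, without advancing time (a new reading comes with each control period).
- eyes.snapshot(name): name is "side" or "top" or "wrist"; returns (picture, depth): 400x640x3 uint8, red, green, blue; 400x640 float32, m along the optical axis (not along the pixel's ray), 0 where there is no reading.
- eyes.calibration(name): a dict with "K" (3x3 intrinsics, pixels), "world_to_cam" (4x4, takes a point from world to camera coordinates). Camera axes: x right, y down, z forward; pixel columns grow to the right and rows downward; lengths in m; the calibration is good to about 2 mm. A picture is of the moment at which its call begins: read the wrist's pose just before it. calibration takes no time and is no camera call; for the wrist camera it gives the pose at the moment of the call.
- workorder.job_done(): hands the job in; it is judged then, once.
Trained networks look in the newest picture that a camera, given by its name, has taken for a name from the list of things; names that differ only in an ending like _2 or _b are one class to them, and where a whole thing is asked for, a point or a joint stands for the part that bears it (a point fixed in the world has none). Each returns a list of dicts, best first, with "p" (0 to 1); they miss things now and then, are a little off and sometimes report something else, mostly with a low value. They report only what shows in the picture. A call takes as long as a camera call.
- eyes.find_in(camera, thing): "point" ([x, y, z] in m, in the coordinates of the camera as it stood for that picture, good to about 4 mm: the middle of the surface that is visible of it).
- eyes.silhouettes(camera, thing): "pixels" (400x640 bool, what is visible of it).
The state is a dict: "time": time; "joint_positions": joint angles; "qd": joint speeds; "joint_efforts": joint torques, N m; "tcp_pos": TCP position; "ee_rot": TCP orientation; "wrist_force": force on the tool from outside, world axes, zero at the start; "torque": the same for the moment, N m; "finger_gap": finger opening in m; "grip_force": force on a finger pad.
Only numpy, scipy, OpenCV 4.12 (cv2) and the standard library are available. Lean on these libraries where they do the work, as an engineer would, in place of code of your own. Each camera call takes 0.05 s, during which the arm holds its last target. There are 200 camera calls.

## Working session

There is one attempt and no reset: what is moved stays moved. The work goes in short steps, Python scripts to look and compute and a shell command to move; the robot and the scene stay as the last step left them, time stands still between calls to the robot, and variables do not carry over. Pictures are saved under pics/ and viewed, at most 10 in all, crops included, and the job is handed in when it is done.

```bash
ls; mkdir -p pics
cat > h.py <<'E'
import numpy as np, cv2
from plant import monitor, eyes, workorder
def snap(cam, save=None):
    C=eyes.calibration(cam); im,d=eyes.snapshot(cam)
    if save: cv2.imwrite('pics/'+save, im[:,:,::-1])
    return im,d,C
def toworld(C,p):
    T=np.linalg.inv(np.array(C['world_to_cam'])); return T[:3,:3]@np.array(p)+T[:3,3]
def pix(C,p):
    c=np.array(C['world_to_cam'])@np.r_[p,1]; q=np.array(C['K'])@c[:3]; return q[:2]/q[2]
def cloud(C,d):
    K=np.array(C['K']); v,u=np.mgrid[:d.shape[0],:d.shape[1]]
    P=np.stack([(u-K[0,2])/K[0,0]*d,(v-K[1,2])/K[1,1]*d,d],-1)
    T=np.linalg.inv(np.array(C['world_to_cam'])); W=P@T[:3,:3].T+T[:3,3]; W[d==0]=np.nan; return W
E
python3 - <<'E'
from h import *
np.set_printoptions(precision=4,suppress=True)
for cam in ['top','side']:
    im,d,C=snap(cam,cam+'0.png')
    print(cam, np.linalg.inv(np.array(C['world_to_cam']))[:3])
    for t in ['section_end','plate_hole','red_pin','pin_block','sleeve','yellow_pin','black_pin','mallet','carton','tee_fitting','spare_cap']:
        for r in eyes.find_in(cam,t)[:2]:
            w=toworld(C,r['point']); print(t,round(r['p'],2),w,pix(C,w).round())
s=monitor.read_state(); print(s['time'],s['wrist_force'],s['ee_rot'])
E
```

```text
pics
top [[ 0.0041 -0.9964  0.0841  0.4368]
 [-1.     -0.0038  0.0043 -0.0662]
 [-0.0039 -0.0841 -0.9964  1.0055]]
section_end 0.57 [ 0.4622 -0.1186  0.0653] [345. 226.]
plate_hole 0.83 [0.4548 0.0564 0.0781] [256. 229.]
pin_block 0.57 [ 0.6528 -0.0587  0.0483] [315. 134.]
sleeve 0.74 [0.4481 0.1322 0.0693] [219. 233.]
black_pin 0.68 [ 0.6584 -0.0534  0.0704] [312. 129.]
mallet 0.84 [ 0.6761 -0.3775  0.0336] [467. 125.]
carton 0.87 [0.672  0.2329 0.0847] [169. 120.]
tee_fitting 0.74 [ 0.6694 -0.2422  0.021 ] [401. 129.]
tee_fitting 0.55 [ 0.6526 -0.0573  0.0463] [314. 134.]
spare_cap 0.86 [ 0.4    -0.3635  0.0274] [462. 257.]
spare_cap 0.72 [0.6682 0.2345 0.0833] [168. 122.]
side [[ 0.9972 -0.0671  0.0323  0.5079]
 [-0.0721 -0.7613  0.6444 -0.5516]
 [-0.0186 -0.6449 -0.764   0.6397]]
section_end 0.75 [ 0.465  -0.1446  0.0687] [293. 230.]
plate_hole 0.64 [0.45   0.054  0.0766] [284. 154.]
red_pin 0.75 [ 0.6605 -0.1326  0.0727] [396. 216.]
sleeve 0.64 [ 0.4591 -0.0051  0.0724] [289. 175.]
sleeve 0.58 [ 0.6574 -0.1337  0.074 ] [394. 217.]
yellow_pin 0.43 [0.6557 0.0056 0.0684] [381. 167.]
black_pin 0.64 [ 0.6568 -0.0611  0.0747] [387. 188.]
mallet 0.67 [ 0.6741 -0.3812  0.0395] [433. 357.]
carton 0.96 [0.6715 0.2081 0.0638] [373. 110.]
carton 0.17 [ 0.6558 -0.0599  0.0734] [386. 188.]
tee_fitting 0.96 [ 0.6776 -0.2513  0.0244] [414. 285.]
tee_fitting 0.74 [ 0.65   -0.0876  0.0449] [385. 207.]
spare_cap 0.92 [ 0.4063 -0.3773  0.025 ] [260. 372.]
1.2 [-0.5898  0.123  -0.8781] [[-0.8997  0.4366  0.0001]
 [ 0.4366  0.8997  0.0001]
 [-0.      0.0001 -1.    ]]
```

View pics/top0.png

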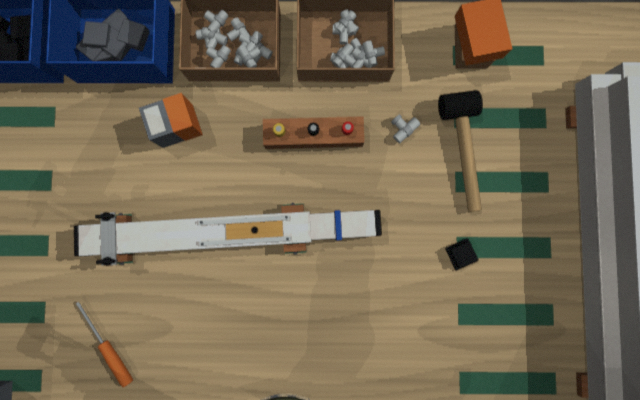

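View pics/side0.png

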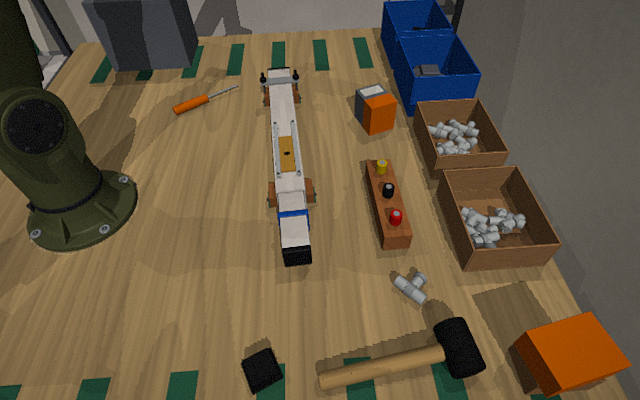

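Top view: the leg runs from (78,240) to the black cap at (380,222), with the blue collar at 338, the hole at (254,230), the red knob at (347,128) and the block spanning x 264–364. The side view agrees: cap at (297,255), red knob at (396,217).

Run:
```python
from h import *
np.set_printoptions(precision=4,suppress=True)
for cam in ['top','side']:
    im,d,C=snap(cam); W=cloud(C,d); hsv=cv2.cvtColor(im,cv2.COLOR_RGB2HSV); X,Y,Z=W[...,0],W[...,1],W[...,2]
    h,s,v=[hsv[...,i].astype(int) for i in range(3)]
    leg=(X>.4)&(X<.52)&(Y>-.2)&(Y<.45)&(Z>.062)&(Z<.08)
    top=leg&(s<60)&(v>90)
    P=W[top][:,:2]; 
    (cx,cy),(w,hh),a=cv2.minAreaRect((P*1000).astype(np.float32)); print(cam,'leg rect',cx,cy,w,hh,a)
    vx=cv2.fitLine((P*1000).astype(np.float32),cv2.DIST_HUBER,0,.01,.01).ravel(); print('line',vx,'z',np.median(Z[top]))
    e=(X>.41)&(X<.51)&(Y<-.08)&(Y>-.2)&(Z>.03)
    b=e&(h>100)&(h<130)&(s>100); print('blue',W[b&(Z>.06)].mean(0) if b.any() else None)
    k=e&(v<60)&(Z>.055); print('cap top',W[k].mean(0),W[k].min(0),W[k].max(0))
    for n,m in dict(red=(((h<8)|(h>172))&(s>150)),yel=((h>22)&(h<34)&(s>150))).items():
        m=m&(X>.6)&(X<.7)&(Y>-.2)&(Y<.05)&(Z>.05); q=W[m]; print(n,m.sum(),q.mean(0),np.percentile(q,[3,97],0))
        t=m&(Z>np.nanpercentile(Z[m],90)-.004); print('  top disc',W[t].mean(0)); vv,uu=np.nonzero(t); print('  px',uu.mean(),vv.mean())
    br=leg&(h>12)&(h<25)&(s>110); print('plate',cv2.minAreaRect((W[br][:,:2]*1000).astype(np.float32)),np.median(Z[br]))
    hp=(v<70)&(np.hypot(X-.453,Y-.055)<.015); vv,uu=np.nonzero(hp)
    K=np.array(C['K']);T=np.linalg.inv(np.array(C['world_to_cam'])); r=T[:3,:3]@np.linalg.inv(K)@[uu.mean(),vv.mean(),1]; print('hole px',uu.mean(),vv.mean(),'at z76',T[:3,3]+r*(.076-T[2,3])/r[2])
    bl=(X>.6)&(X<.71)&(Y>-.2)&(Y<.08)&(Z>.04)&(Z<.05); print('block',cv2.minAreaRect((W[bl][:,:2]*1000).astype(np.float32)),np.median(Z[bl]))
print(monitor.read_state()['time'])
```

```text
top leg rect 446.4687194824219 116.01153564453125 85.15498352050781 591.4595947265625 0.7367085218429565
line [  0.0621  -0.9981 448.0774 136.4113] z 0.07202205779177562
blue [ 0.4633 -0.1048  0.0718]
cap top [ 0.4698 -0.1847  0.0683] [ 0.4446 -0.1908  0.0634] [ 0.4945 -0.1791  0.0732]
red 87 [ 0.6585 -0.1232  0.0701] [[ 0.6501 -0.1344  0.0585]
 [ 0.6717 -0.1134  0.075 ]]
  top disc [ 0.6604 -0.1248  0.0724]
  px 347.7096774193548 127.59677419354838
yel 58 [0.6546 0.0126 0.0712] [[0.6464 0.004  0.066 ]
 [0.6677 0.024  0.0745]]
  top disc [0.6552 0.0128 0.0723]
  px 279.5348837209302 129.93023255813952
plate ((444.06805419921875, 210.84461975097656), (29.337692260742188, 410.8868408203125), 3.782203197479248) 0.07598515093105668
hole px 254.17857142857142 229.57142857142858 at z76 [0.4542 0.0604 0.076 ]
block ((659.7377319335938, -55.139564514160156), (56.37612533569336, 210.07296752929688), 1.637284517288208) 0.0461460670717575
side leg rect 447.0098571777344 115.37213134765625 86.26515197753906 593.8206787109375 0.7798390984535217
line [  0.0624  -0.9981 453.924   56.3568] z 0.07194377427216658
blue [ 0.4656 -0.1149  0.0713]
cap top [ 0.4698 -0.1885  0.0657] [ 0.4406 -0.1943  0.055 ] [ 0.4952 -0.1451  0.0713]
red 144 [ 0.6603 -0.1298  0.066 ] [[ 0.651  -0.1378  0.0513]
 [ 0.6719 -0.1168  0.0741]]
  top disc [ 0.6611 -0.1277  0.072 ]
  px 395.35616438356163 214.57534246575344
yel 112 [0.657  0.0066 0.0649] [[0.6477 0.0013 0.0509]
 [0.6682 0.0223 0.0736]]
  top disc [0.6576 0.0103 0.0718]
  px 381.36 163.82
plate ((458.09185791015625, 112.66789245605469), (72.51438903808594, 608.9415893554688), 4.002577304840088) 0.07644309430540053
hole px 286.6923076923077 152.92307692307693 at z76 [0.4551 0.0587 0.076 ]
block ((660.2474365234375, -55.902992248535156), (55.73676300048828, 212.12167358398438), 1.6982574462890625) 0.046379652167171104
1.3
```

```bash
python3 -m jog '{"turn":[[0,0,-0.172],[0,0,-0.172],[0,0,-0.172],[0,0,0],[0,0,0],[0,0,0],[0,0,0],[0,0,0],[0,0,0],[0,0,0],[0,0,0],[0,0,0],[0,0,0],[0,0,0],[0,0,0],[0,0,0],[0,0,0],[0,0,0],[0,0,0]],"travel":[[0,0,0],[0,0,0],[0,0,0],[-26,-49,0],[-26,-49,0],[-26,-49,0],[-26,-49,0],[-26,-49,0],[-26,-49,0],[2,-59,0],[2,-59,0],[2,-59,0],[2,-59,0],[2,-59,0],[2,-59,0],[2,-59,0],[2,-59,0],[2,-59,0],[0,0,0]],"grip":[-1,-1,-1,-1,-1,-1,-1,-1,-1,-1,-1,-1,-1,-1,-1,-1,-1,-1,-1]}'
```

```text
time: 3.68
tcp_pos: [0.473, -0.2354, 0.223]
ee_rot: [[-0.998, -0.055, 0.0], [-0.055, 0.998, -0.003], [-0.0, -0.003, -1.0]]
wrist_force: [0.1, 0.3, -0.1]
finger_gap: 0.0008
grip_force: 0.0
```

```bash
python3 -m jog '{"turn":[[0,0,-0.007],[0,0,0],[0,0,0],[0,0,0],[0,0,0],[0,0,0]],"travel":[[0,0,48],[0,0,50],[0,0,50],[0,0,40],[0,15,0],[0,0,0]],"grip":[-1,-1,-1,-1,-1,-1]}'
python3 - <<'E'
from h import *
np.set_printoptions(precision=4,suppress=True)
im,d,C=snap('side','side1.png')
for r in eyes.find_in('side','section_end')[:2]:
    w=toworld(C,r['point']); print(r['p'],w)
E
```

```text
time: 4.42
tcp_pos: [0.4747, -0.2126, 0.0357]
ee_rot: [[-0.997, -0.074, 0.002], [-0.074, 0.997, 0.001], [-0.002, 0.001, -1.0]]
wrist_force: [1.5, 0.2, 0.1]
finger_gap: 0.0006
grip_force: 0.0
```

View pics/side1.png

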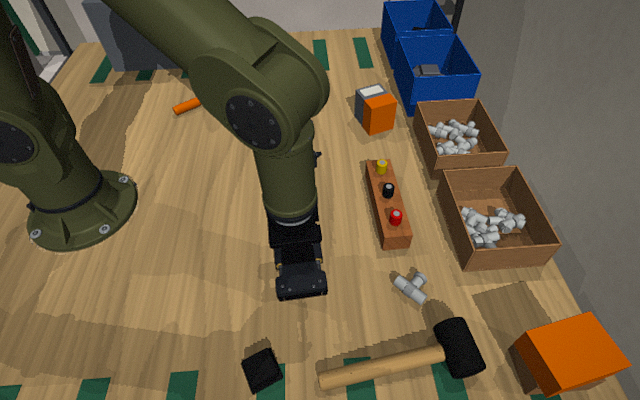

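The side view shows the gripper at (300,280), in front of the cap and not touching anything else. I'll push gently.

```bash
python3 -m jog '{"turn":[[0,0,0.004],[0,0,0],[0,0,0],[0,0,0],[0,0,0],[0,0,0]],"travel":[[0,8,0],[0,8,0],[0,8,0],[0,8,0],[0,8,0],[0,0,0]],"grip":[-1,-1,-1,-1,-1,-1]}'
python3 -m jog '{"turn":[[0,0,0]],"travel":[[0,0,0]],"grip":[-1]}'
```

```text
time: 5.28
tcp_pos: [0.4717, -0.1759, 0.0357]
ee_rot: [[-0.998, -0.067, 0.003], [-0.067, 0.998, -0.002], [-0.003, -0.002, -1.0]]
wrist_force: [0.1, -4.1, 3.1]
finger_gap: 0.0006
grip_force: 2.5
time: 5.4
tcp_pos: [0.4717, -0.1759, 0.0356]
ee_rot: [[-0.998, -0.067, 0.003], [-0.067, 0.998, -0.001], [-0.002, -0.001, -1.0]]
wrist_force: [0.2, -4.6, 5.1]
finger_gap: 0.0008
grip_force: 2.9
```

```bash
python3 -m jog '{"turn":[[0,0,0],[0,0,0],[0,0,0]],"travel":[[0,6,0],[0,6,0],[0,0,0]],"grip":[-1,-1,-1]}'
python3 -m jog '{"turn":[[0,0,0],[0,0,0]],"travel":[[0,4,0],[0,0,0]],"grip":[-1,-1]}'
python3 -m jog '{"turn":[[0,0,0],[0,0,0]],"travel":[[0,3,0],[0,0,0]],"grip":[-1,-1]}'
```

```text
time: 5.78
tcp_pos: [0.4709, -0.1635, 0.0355]
ee_rot: [[-0.998, -0.067, 0.002], [-0.067, 0.998, -0.001], [-0.002, -0.001, -1.0]]
wrist_force: [0.9, -4.3, 6.1]
finger_gap: 0.0003
grip_force: 2.7
time: 6.02
tcp_pos: [0.4706, -0.1598, 0.0355]
ee_rot: [[-0.998, -0.067, 0.002], [-0.067, 0.998, -0.001], [-0.002, -0.001, -1.0]]
wrist_force: [1.1, -4.6, 6.1]
finger_gap: 0.0004
grip_force: 3.0
time: 6.28
tcp_pos: [0.4705, -0.157, 0.0355]
ee_rot: [[-0.998, -0.067, 0.002], [-0.067, 0.998, -0.001], [-0.002, -0.001, -1.0]]
wrist_force: [1.7, -4.3, 6.1]
finger_gap: -0.0
grip_force: 3.1
```

```bash
for i in 1 2 3; do python3 -m jog '{"turn":[[0,0,0],[0,0,0]],"travel":[[0,3,0],[0,0,0]],"grip":[-1,-1]}' | egrep 'tcp|wrist'; done
```

```text
tcp_pos: [0.4703, -0.154, 0.0355]
wrist_force: [1.5, -4.6, 6.4]
tcp_pos: [0.4702, -0.153, 0.0356]
wrist_force: [1.8, -9.5, 3.5]
tcp_pos: [0.4703, -0.1529, 0.0357]
wrist_force: [3.1, -15.5, 2.4]
```

```bash
python3 -m jog '{"turn":[[0,0,0],[0,0,0]],"travel":[[0,3,0],[0,0,0]],"grip":[-1,-1]}' | egrep 'tcp|wrist'
python3 -m jog '{"turn":[[0,0,0],[0,0,0],[0,0,0],[0,0,0],[0,0,0],[0,0,0],[0,0,0],[0,0,0],[0,0,0],[0,0,0],[0,0,0]],"travel":[[0,-15,0],[0,-15,0],[0,0,-40],[0,0,-50],[0,0,-50],[-48,10,0],[-49,10,0],[-49,14,0],[-48,14,0],[0,10,0],[0,0,0]],"grip":[-1,-1,-1,-1,-1,0.1,0.1,0.1,0.1,0.1,0.1]}'
python3 - <<'E'
from h import *
np.set_printoptions(precision=4,suppress=True)
s=monitor.read_state(); print(s['tcp_pos'],s['finger_gap'])
im,d,C=snap('wrist','w1.png'); 
print(np.linalg.inv(np.array(C['world_to_cam']))[:3])
for t in ['red_pin','pin_block','black_pin']:
    for r in eyes.find_in('wrist',t)[:2]:
        w=toworld(C,r['point']); print(t,r['p'],w,pix(C,w))
im,d,C=snap('top','top2.png')
W=cloud(C,d); hsv=cv2.cvtColor(im,cv2.COLOR_RGB2HSV); X,Y,Z=W[...,0],W[...,1],W[...,2]
m=(hsv[...,0]>100)&(hsv[...,0]<130)&(hsv[...,1]>100)&(X>.42)&(X<.51)&(Y<-.0)&(Y>-.2)&(Z>.06); print('blue',W[m].mean(0))
E
```

```text
tcp_pos: [0.4703, -0.1529, 0.0358]
wrist_force: [3.7, -22.5, -0.0]
time: 8.65
tcp_pos: [0.6594, -0.1016, 0.1734]
ee_rot: [[-0.998, -0.069, -0.003], [-0.069, 0.998, 0.001], [0.003, 0.001, -1.0]]
wrist_force: [-0.2, -0.1, 0.5]
finger_gap: 0.0462
grip_force: 0.0
[ 0.6594 -0.1016  0.1734] 0.04621385230840134
[[-0.0696  0.9628  0.261   0.5883]
 [ 0.9976  0.067   0.0189 -0.1061]
 [ 0.0007  0.2617 -0.9651  0.336 ]]
red_pin 0.78 [ 0.6609 -0.1251  0.0725] [289.2294 198.0672]
red_pin 0.44 [0.6546 0.0098 0.0736] [454.0904 202.0974]
pin_block 0.66 [ 0.6525 -0.0554  0.0469] [370.2914 186.7584]
black_pin 0.83 [ 0.66   -0.0566  0.0746] [372.9071 203.3331]
blue [nan nan nan]<stdin>:11: RuntimeWarning: Mean of empty slice.
  ret = um.true_divide(
```

View pics/w1.png

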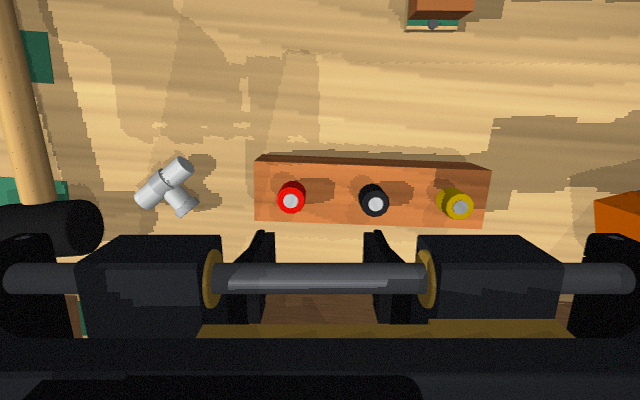

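View pics/top2.png

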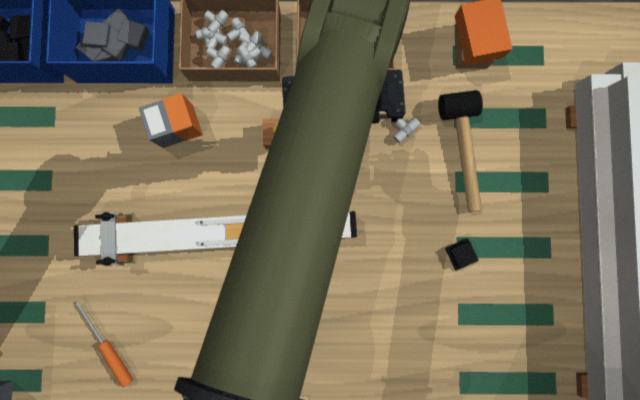

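Wrist view: the red knob is at (291,199), between and ahead of the fingers, with black at (373,203) and yellow at (458,206). In the top view the cap edge moved from 381 to 356, about 50 mm in, so the leg is closed. The arm hides the collar there.

```bash
cat >> h.py <<'E'
def ray(C,u,v,z):
    T=np.linalg.inv(np.array(C['world_to_cam'])); r=T[:3,:3]@np.linalg.inv(np.array(C['K']))@[u,v,1]; return T[:3,3]+r*(z-T[2,3])/r[2]
def redpin(C,im,d,lo=.055):
    hsv=cv2.cvtColor(im,cv2.COLOR_RGB2HSV); h,s=hsv[...,0],hsv[...,1]
    m=(((h<6)|(h>174))&(s>170)).astype(np.uint8); n,l,st,c=cv2.connectedComponentsWithStats(m)
    i=1+np.argmax(st[1:,4]); q=cv2.convexHull(np.argwhere(l==i)[:,::-1].astype(np.int32)); f=np.zeros_like(m); cv2.fillConvexPoly(f,q,1)
    W=cloud(C,d)[f>0]; W=W[np.isfinite(W[:,2])]; zt=np.percentile(W[:,2],90); T=W[W[:,2]>zt-.003]
    return c[i],zt,T.mean(0),(T.max(0)+T.min(0))/2,len(T)
E
python3 - <<'E'
from h import *
np.set_printoptions(precision=4,suppress=True)
im,d,C=snap('wrist'); s=monitor.read_state()
print(redpin(C,im,d)); print(s['tcp_pos'],s['ee_rot'])
print(ray(C,290.5,200.5,.072))
im,d,C=snap('side'); W=cloud(C,d)
hsv=cv2.cvtColor(im,cv2.COLOR_RGB2HSV); X,Y,Z=W[...,0],W[...,1],W[...,2]
m=(hsv[...,0]>100)&(hsv[...,0]<130)&(hsv[...,1]>100)&(X>.42)&(X<.51)&(Y<-.0)&(Y>-.2)&(Z>.06); print('blue',m.sum(),W[m].mean(0))
E
```

```text
(array([294.5614, 194.8899]), np.float64(0.07337803528761053), array([ 0.6622, -0.1244,  0.0725]), array([ 0.6626, -0.1243,  0.0727]), 589)
[ 0.6597 -0.1038  0.1753] [[-0.9978 -0.0657  0.0009]
 [-0.0657  0.9978  0.0004]
 [-0.0009  0.0004 -1.    ]]
[ 0.664  -0.1267  0.072 ]
blue 168 [ 0.4615 -0.0669  0.0712]
```

```bash
python3 -m jog '{"turn":[[0,0,0],[0,0,0],[0,0,0]],"travel":[[0,-21.5,30],[0,0,45],[0,0,0]],"grip":[0.1,0.1,0.1]}'
python3 - <<'E'
from h import *
np.set_printoptions(precision=4,suppress=True)
im,d,C=snap('wrist','w2.png'); print(redpin(C,im,d)); 
for r in eyes.find_in('wrist','red_pin')[:1]: print(r['p'],toworld(C,r['point']))
for i in range(3):
    s=monitor.read_state(); print(s['tcp_pos'],s['ee_rot'][0]); snap('wrist')
print(s['time'])
E
```

```text
time: 9.38
tcp_pos: [0.6586, -0.1239, 0.0961]
ee_rot: [[-0.998, -0.066, -0.007], [-0.066, 0.998, 0.001], [0.007, 0.002, -1.0]]
wrist_force: [-0.1, -0.4, -0.2]
finger_gap: 0.0478
grip_force: 0.0
(array([316.9233, 230.5138]), np.float64(0.07338259163063177), array([ 0.6619, -0.1244,  0.0725]), array([ 0.6625, -0.1243,  0.0726]), 1098)
0.94 [ 0.6616 -0.1258  0.0694]
[ 0.6621 -0.1242  0.1007] [-0.9977 -0.0674  0.0008]
[ 0.6629 -0.1243  0.1017] [-0.9977 -0.0675  0.0029]
[ 0.6632 -0.1244  0.1021] [-0.9977 -0.0677  0.0037]
9.575
```

View pics/w2.png

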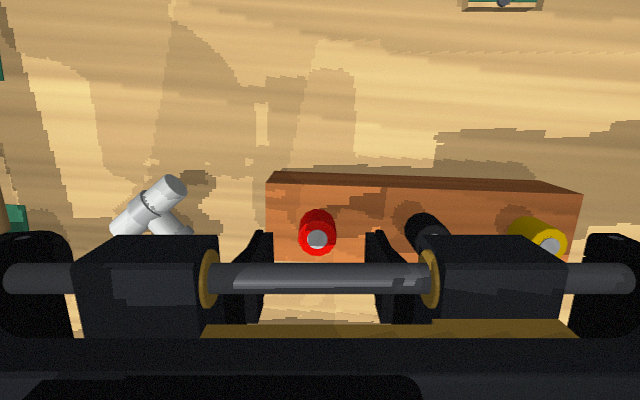

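Wrist view: the red knob at (317,235) sits midway between the finger tips (about 262 and 375). Descending to grasp it.

```bash
python3 -m jog '{"turn":[[0,0,0],[0,0,0],[0,0,0],[0,0,0],[0,0,0]],"travel":[[0,0,25],[0,0,17],[0,0,7],[0,0,0],[0,0,0]],"grip":[0.1,0.1,0.1,0.1,0.1]}'
python3 -m jog '{"turn":[[0,0,0],[0,0,0],[0,0,0],[0,0,0]],"travel":[[0,0,0],[0,0,0],[0,0,0],[0,0,0]],"grip":[-1,-1,-1,-1]}' 25
```

```text
time: 10.25
tcp_pos: [0.6624, -0.1245, 0.0514]
ee_rot: [[-0.998, -0.067, 0.001], [-0.067, 0.998, -0.0], [-0.001, -0.0, -1.0]]
wrist_force: [0.6, -0.8, 0.4]
finger_gap: 0.0479
grip_force: 0.0
time: 10.75
tcp_pos: [0.6618, -0.1243, 0.0507]
ee_rot: [[-0.998, -0.067, 0.0], [-0.067, 0.998, 0.0], [-0.0, 0.0, -1.0]]
wrist_force: [-0.4, -0.4, 0.7]
finger_gap: 0.0236
grip_force: 25.0
```

```bash
python3 -m jog '{"turn":[[0,0,0],[0,0,0],[0,0,0],[0,0,0],[0,0,0],[0,0,0],[0,0,0],[0,0,0],[0,0,0],[0,0,0],[0,0,0]],"travel":[[0,0,-20],[0,0,-45],[0,0,-45],[35,30,0],[39,33,0],[39,34,0],[39,34,0],[35,30,0],[8,6,0],[0,0,0],[0,0,0]],"grip":[-1,-1,-1,-1,-1,-1,-1,-1,-1,-1,-1]}'
python3 - <<'E'
from h import *
np.set_printoptions(precision=4,suppress=True)
im,d,C=snap('wrist','w3.png')
for r in eyes.find_in('wrist','plate_hole')[:2]: w=toworld(C,r['point']); print(r['p'],w,pix(C,w))
h=ray
W=cloud(C,d); hsv=cv2.cvtColor(im,cv2.COLOR_RGB2HSV); X,Y,Z=W[...,0],W[...,1],W[...,2]
m=((hsv[...,2]<75)&(np.hypot(X-.4545,Y-.0595)<.02)&(Z<.085)).astype(np.uint8); n,l,st,c=cv2.connectedComponentsWithStats(m); print(st[1:],c[1:]); i=1+np.argmax(st[1:,4]); print(ray(C,*c[i],.076))
for i in range(2):
    s=monitor.read_state(); print(s['tcp_pos'],s['ee_rot'][0]); snap('wrist')
print(s['time'])
E
```

```text
time: 12.12
tcp_pos: [0.4572, 0.0281, 0.1612]
ee_rot: [[-0.998, -0.065, 0.002], [-0.065, 0.998, -0.0], [-0.002, -0.0, -1.0]]
wrist_force: [-0.3, -0.5, 0.1]
finger_gap: 0.0235
grip_force: 25.1
0.91 [0.4539 0.0594 0.075 ] [358.7364 201.27  ]
[[353 194  17  15 199]] [[360.7889 201.0101]]
[0.4534 0.0608 0.076 ]
[0.4569 0.0282 0.1607] [-0.9979 -0.0651  0.0004]
[0.4567 0.0283 0.1605] [-0.9979 -0.0654  0.    ]
12.275
```

View pics/w3.png

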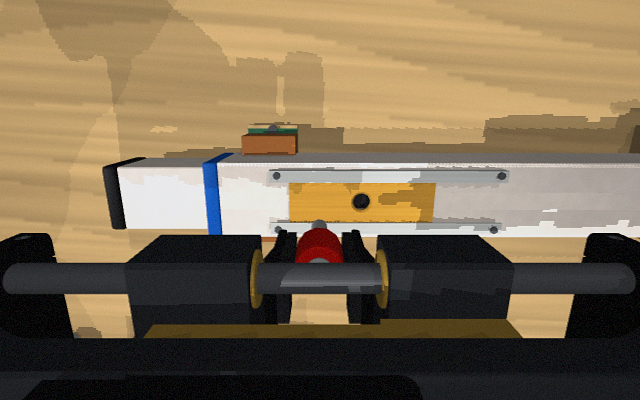

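The collar at (213,195) is against the sleeve mouth, so the leg is closed. The plate hole is at (361,201) and the held pin's tip at about (319,224). Moving over the hole.

```bash
python3 -m jog '{"turn":[[0,0,0],[0,0,0],[0,0,0],[0,0,0],[0,0,0],[0,0,0]],"travel":[[0.5,16,0],[0.5,16,0],[0,0,20],[0,0,17],[0,0,0],[0,0,0]],"grip":[-1,-1,-1,-1,-1,-1]}'
python3 - <<'E'
from h import *
np.set_printoptions(precision=4,suppress=True)
im,d,C=snap('wrist','w4.png'); s=monitor.read_state(); print(s['tcp_pos'],s['ee_rot'][0],s['wrist_force'])
cv2.imwrite('pics/w4c.png',cv2.resize(im[150:260,250:390,::-1],None,fx=5,fy=5,interpolation=cv2.INTER_CUBIC))
print(pix(C,[.4535,.0605,.076]),pix(C,np.array(s['tcp_pos'])-[0,0,.041]))
E
```

```text
time: 13.08
tcp_pos: [0.4531, 0.0612, 0.1239]
ee_rot: [[-0.998, -0.067, 0.0], [-0.067, 0.998, 0.0], [-0.0, 0.0, -1.0]]
wrist_force: [-0.2, -0.7, -0.6]
finger_gap: 0.0233
grip_force: 25.1
[0.4533 0.0611 0.1241] [-0.9978 -0.0669  0.001 ] [ 0.0116 -0.4166 -1.0987]
[316.9604 219.3193] [317.9039 222.6859]
```

View pics/w4c.png

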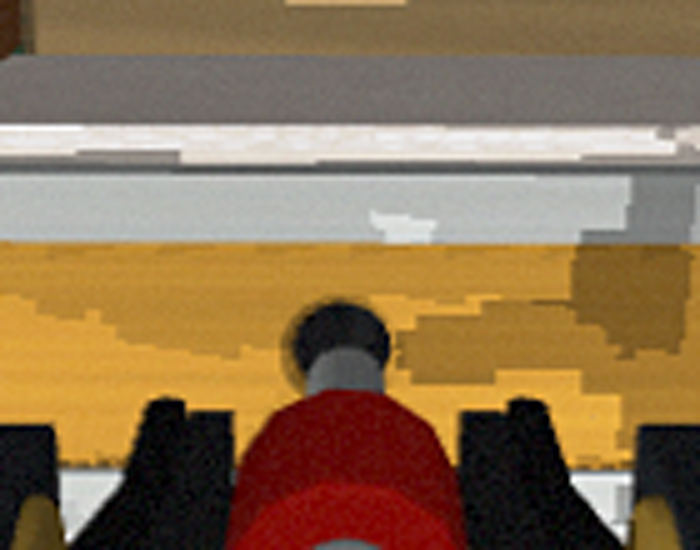

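The crop shows the tip (345,350) over the hole (338,345), about 1 mm to the +y side. Lowering it now.

```bash
python3 -m jog '{"turn":[[0,0,0],[0,0,0],[0,0,0],[0,0,0]],"travel":[[0,-0.8,4],[0,0,4],[0,0,4],[0,0,0]],"grip":[-1,-1,-1,-1]}'|egrep 'tcp|wrist'
python3 -m jog '{"turn":[[0,0,0],[0,0,0]],"travel":[[0,0,2],[0,0,0]],"grip":[-1,-1]}'|egrep 'tcp|wrist'
python3 -m jog '{"turn":[[0,0,0],[0,0,0]],"travel":[[0,0,1.5],[0,0,0]],"grip":[-1,-1]}'|egrep 'tcp|wrist'
```

```text
tcp_pos: [0.4525, 0.0602, 0.1111]
wrist_force: [-0.6, 1.2, -0.6]
tcp_pos: [0.4528, 0.0603, 0.1095]
wrist_force: [-0.1, -0.7, -1.3]
tcp_pos: [0.4532, 0.0603, 0.1085]
wrist_force: [0.4, -0.5, 2.3]
```

```bash
python3 -m jog '{"turn":[[0,0,0],[0,0,0]],"travel":[[0,1,1.5],[0,2,0]],"grip":[-1,-1]}'|egrep 'tcp|wrist'
python3 -m jog '{"turn":[[0,0,0],[0,0,0]],"travel":[[0,2,0],[0,2,0]],"grip":[-1,-1]}'|egrep 'tcp|wrist'
python3 -m jog '{"turn":[[0,0,0],[0,0,0]],"travel":[[0,1.5,0],[0,1.5,0]],"grip":[-1,-1]}'|egrep 'tcp|wrist'
```

```text
tcp_pos: [0.4538, 0.0612, 0.1081]
wrist_force: [-2.4, -6.4, 12.0]
tcp_pos: [0.4539, 0.0637, 0.1082]
wrist_force: [-1.3, -7.8, 11.3]
tcp_pos: [0.4537, 0.0662, 0.1081]
wrist_force: [-1.2, -10.5, 9.5]
```

```bash
python3 -m jog '{"turn":[[0,0,0],[0,0,0]],"travel":[[0,1.5,-0.8],[0,1.5,0]],"grip":[-1,-1]}'|egrep 'tcp|wrist'
python3 -m jog '{"turn":[[0,0,0],[0,0,0]],"travel":[[0,1.5,0],[0,1.5,0]],"grip":[-1,-1]}'|egrep 'tcp|wrist'
python3 -m jog '{"turn":[[0,0,0],[0,0,0]],"travel":[[0,1.5,0],[0,1.5,0]],"grip":[-1,-1]}'|egrep 'tcp|wrist'
```

```text
tcp_pos: [0.4527, 0.0718, 0.1078]
wrist_force: [1.0, -0.9, 1.1]
tcp_pos: [0.4517, 0.0766, 0.1071]
wrist_force: [0.8, -1.6, 0.4]
tcp_pos: [0.4515, 0.0788, 0.1072]
wrist_force: [1.0, -3.2, -0.1]
```

```bash
python3 -m jog '{"turn":[[0,0,0],[0,0,0]],"travel":[[0,0,1.5],[0,0,0]],"grip":[-1,-1]}'|egrep 'tcp|wrist'
```

```text
tcp_pos: [0.4519, 0.0787, 0.1064]
wrist_force: [0.4, -4.4, 3.7]
```

```bash
for i in 1 2; do python3 -m jog '{"turn":[[0,0,0],[0,0,0]],"travel":[[0,1.5,0],[0,0,0]],"grip":[-1,-1]}'|egrep 'tcp|wrist'; done
python3 - <<'E'
from h import *
np.set_printoptions(precision=4,suppress=True)
im,d,C=snap('wrist','w5.png'); s=monitor.read_state(); print(s['time'],s['tcp_pos'],s['wrist_force'],s['finger_gap'])
cv2.imwrite('pics/w5c.png',cv2.resize(im[150:270,230:410,::-1],None,fx=4,fy=4,interpolation=cv2.INTER_CUBIC))
E
```

```text
tcp_pos: [0.4519, 0.0792, 0.1064]
wrist_force: [-0.4, -7.5, 5.7]
tcp_pos: [0.4519, 0.0795, 0.1064]
wrist_force: [0.1, -8.2, 4.7]
16.425 [0.4519 0.0795 0.1064] [-1.1032 -8.283   7.2735] 0.02348661655537186
```

View pics/w5c.png

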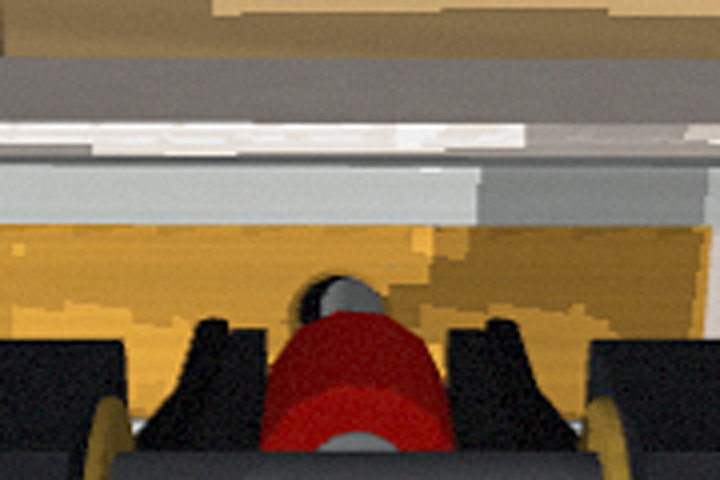

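The pin is against the +y rim of the plate hole and stopped by about 8 N, with z about 2 mm lower. The tip is probably in the hidden hole, against its far wall. I'll ease back and probe down.

```bash
python3 -m jog '{"turn":[[0,0,0],[0,0,0]],"travel":[[0,-3,0],[0,0,0]],"grip":[-1,-1]}'|egrep 'tcp|wrist'
python3 -m jog '{"turn":[[0,0,0],[0,0,0]],"travel":[[0,-1,1],[0,0,0]],"grip":[-1,-1]}'|egrep 'tcp|wrist'
```

```text
tcp_pos: [0.4519, 0.0787, 0.1062]
wrist_force: [0.3, -3.5, 5.1]
tcp_pos: [0.4521, 0.0782, 0.1054]
wrist_force: [0.3, -3.4, 6.2]
```

```bash
for i in 1 2; do python3 -m jog '{"turn":[[0,0,0],[0,0,0]],"travel":[[0,-1,0.7],[0,0,0]],"grip":[-1,-1]}'|egrep 'tcp|wrist'; done
```

```text
tcp_pos: [0.4522, 0.0774, 0.1046]
wrist_force: [-0.0, -3.7, 5.4]
tcp_pos: [0.4517, 0.0766, 0.1031]
wrist_force: [0.8, -2.7, 0.0]
```

```bash
python3 -m jog '{"turn":[[0,0,0],[0,0,0]],"travel":[[0,-0.7,2],[0,0,0]],"grip":[-1,-1]}'|egrep 'tcp|wrist'
python3 -m jog '{"turn":[[0,0,0],[0,0,0]],"travel":[[0,0,3],[0,0,0]],"grip":[-1,-1]}'|egrep 'tcp|wrist'
```

```text
tcp_pos: [0.4513, 0.076, 0.1009]
wrist_force: [-1.3, -1.1, -1.4]
tcp_pos: [0.4513, 0.0757, 0.098]
wrist_force: [0.1, -0.9, -1.2]
```

```bash
python3 -m jog '{"turn":[[0,0,0],[0,0,0],[0,0,0]],"travel":[[0,0,4],[0,0,4],[0,0,0]],"grip":[-1,-1,-1]}'|egrep 'tcp|wrist'
python3 -m jog '{"turn":[[0,0,0],[0,0,0],[0,0,0]],"travel":[[0,0,3],[0,0,3],[0,0,0]],"grip":[-1,-1,-1]}'|egrep 'tcp|wrist'
```

```text
tcp_pos: [0.4514, 0.0754, 0.09]
wrist_force: [-0.7, 0.4, -1.0]
tcp_pos: [0.4516, 0.0754, 0.0842]
wrist_force: [0.2, -0.2, -1.4]
```

```bash
for i in 1 2; do python3 -m jog '{"turn":[[0,0,0],[0,0,0]],"travel":[[0,0,1.2],[0,0,0]],"grip":[-1,-1]}'|egrep 'tcp|wrist'; done
```

```text
tcp_pos: [0.4518, 0.0755, 0.0832]
wrist_force: [-0.3, -0.2, 0.0]
tcp_pos: [0.4518, 0.0755, 0.082]
wrist_force: [-1.1, -0.0, -1.3]
```

```bash
for i in 1 2; do python3 -m jog '{"turn":[[0,0,0],[0,0,0]],"travel":[[0,0,0.8],[0,0,0]],"grip":[-1,-1]}'|egrep 'time|tcp|wrist'; done
```

```text
time: 19.42
tcp_pos: [0.4518, 0.0755, 0.0812]
wrist_force: [-0.3, -0.4, -0.0]
time: 19.68
tcp_pos: [0.4519, 0.0756, 0.0806]
wrist_force: [-0.9, -0.1, 1.0]
```

```bash
for i in 1 2; do python3 -m jog '{"turn":[[0,0,0],[0,0,0]],"travel":[[0,0,0.6],[0,0,0]],"grip":[-1,-1]}'|egrep 'tcp|wrist'; done
```

```text
tcp_pos: [0.452, 0.0756, 0.0806]
wrist_force: [-1.6, -0.7, 6.1]
tcp_pos: [0.4521, 0.0756, 0.0805]
wrist_force: [-4.1, -0.8, 10.7]
```

```bash
python3 -m jog '{"turn":[[0,0,0],[0,0,0],[0,0,0],[0,0,0],[0,0,0],[0,0,0],[0,0,0],[0,0,0],[0,0,0]],"travel":[[0,0,-1],[0,0,0],[0,0,0],[0,0,0],[0,0,-10],[0,0,-40],[0,0,-50],[0,-50,0],[0,0,0]],"grip":[-1,-0.2,-0.2,-0.2,-0.2,-0.2,-0.2,-0.2,-0.2]}'
python3 - <<'E'
from h import *
np.set_printoptions(precision=4,suppress=True)
im,d,C=snap('wrist','w6.png'); print(redpin(C,im,d))
E
```

```text
time: 21.3
tcp_pos: [0.4559, 0.022, 0.1818]
ee_rot: [[-0.998, -0.061, 0.002], [-0.061, 0.998, 0.0], [-0.002, -0.0, -1.0]]
wrist_force: [-0.2, 0.4, -0.9]
finger_gap: 0.0347
grip_force: 0.0
(array([386.0994, 200.1297]), np.float64(0.10337668754333068), array([0.4523, 0.0755, 0.1024]), array([0.4526, 0.0756, 0.1024]), 698)
```

View pics/w6.png

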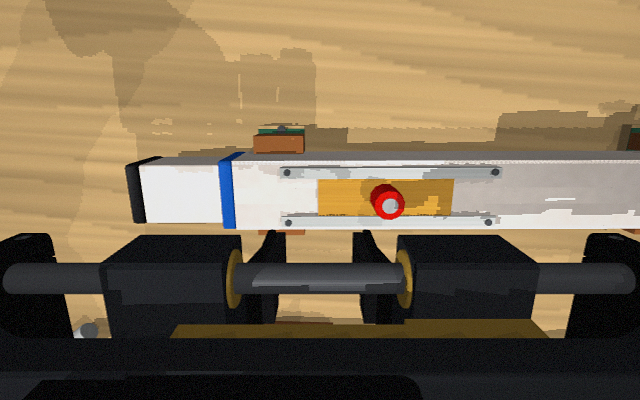

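The knob at (388,201) sits on the plate with its top at 102 mm, as expected when fully home. The collar at (229,190) is against the mouth, the gripper is clear, and the job can be handed in.

```bash
python3 -c "
from plant import workorder; print(workorder.job_done())"
```

```text
the job is handed in; nothing more can be done
None
```

The leg is pushed home and locked: the red pin is in the hidden hole with its knob on the plate, the gripper is clear, and the job was handed in at about 21 s; the highest force reading was about 23 N (pushing the leg home) and about 14 N on the pin.

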